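Reset button under a push-latch flap

TASK

The test stand has tripped: press the flap on top of the grey reset box to pop it open, press the round reset button under it all the way in and let it come back out, then push the flap down again until it latches shut and stays shut by itself. It is all pressing and pushing: do not lift or shift any of the small parts lying round the box.

Things in the scene. Friction and masses are not known exactly. Their poses are not given: they have to be found in the camera images.
- reset_box: grey box screwed to the bench (it cannot move), 140 mm along its x, 130 mm along its y, its flat top rims 60 mm above the bench. Origin: centre of its underside, on the bench; z up. Its front (-x) looks roughly to the robot, but the box may be turned up to 0.45 rad either way. In its top is a well that holds the reset button and is covered by a flap hinged at the rear (+x)
- well (a point): centre of the well's mouth, level with the rims, 60 mm above the bench. The well is 66 mm along the box's x (box frame x = -32 to +34 mm), 74 mm along y, 21 mm deep. Two hinge ears, 9 mm high, stand at its rear edge, 34 mm either side of the middle
- flap (a joint): angle (rad) of the flap: 0 latched shut, level; 1.75 fully open, 10 degrees past upright; stop at -0.125. Push-push latch with opening spring. Shut: press to the stop (6 mm down at flap_press, 4 N; the latch trips from -0.1), lift off straight up: it springs fully open in 1 s. Open: push it round and down to the same stop (4 N), let go: it returns to 0 and stays. Released before the trip it goes back
- flap_hinge (a point): point on the flap's hinge axis, in the middle of its width: box frame x = +30 mm, y = 0, 65 mm above the bench. The axis runs along the box's y; to open, the free edge rises at the front (-x) and swings up and back to +x. The hinge barrel is 8 mm thick
- flap_press (a point): the place to press, moves with the flap: on its outer face, 47 mm from the hinge axis, mid-width. The aluminium flap is a flat plate 66 mm wide (box y), 3 mm thick. Shut, its outer face is on top, 68 mm above the bench and 8 mm above the rims. Open, the outer face looks to the rear (+x of the box), so it is pushed shut from behind, over and down
- flap_edge (a point): middle of the flap's free edge, 58 mm from the hinge axis; moves with the flap: 65 mm above the bench when shut, about 122 mm when fully open (then 10 mm behind the hinge axis)
- reset_button (a joint): travel (m) of the button: 0 = out, 0.004 = pressed all the way in; springs back; about 4 N to press fully
- reset_button_top (a point): centre of the button's top face: round, 22 mm across, box frame x = 0, y = 0, 59 mm above the bench when out (1 mm below the rims); 30 mm in front of the hinge axis, 32 mm behind the front wall of the well. Covered by the flap while this is shut
- weight_1: small brass trim weight with a knob top, 22 mm across, 20 mm high; loose bystander near the box, leave it alone; origin: centre of its underside
- rotor_10: black fan rotor, 42 mm across, 22 mm high; loose bystander near the box, leave it alone; origin: centre of its underside
- rotor_3: black fan rotor, 42 mm across, 22 mm high; loose bystander near the box, leave it alone; origin: centre of its underside
- rotor_2: black flat-rimmed fan rotor, 34 mm across, 23 mm high; loose bystander near the box, leave it alone; origin: centre of its underside
- tweezers: steel tweezers, 12 x 122 mm, 10 mm high; loose bystander near the box, leave it alone; origin: centre of its underside
- motor: small can motor with its leads, 34 x 119 mm, 21 mm high; loose bystander near the box, leave it alone; origin: centre of its underside

How it is judged:
By the outcome, as a careful person would: the job done as asked, in the order asked, and still so for the second after the job is handed in, with the robot touching nothing.
It also fails if it takes over 40 s, if anything falls off the work surface, if the arm or the gripper's body presses on something with over 40 N, if the wrist force passes 120 N, or if a joint passes its speed limit or range.

ROBOT

A 7-joint arm with a two-finger parallel gripper is mounted at the origin on a cart in front of the work surface, level with it; the furniture and walls round the work are solid. World frame = base frame: x ahead of the robot, y to its left, z up, the work surface at z = 0. Lengths are in m, angles in rad, forces in N, time in s.
With the tool pointing down it reaches from about 0.4 to 0.875 m from the base axis. Payload 19.3 kg.
Tool frame: the origin (TCP) lies at the very end of the fingers, on their centre line; the grasp point (between the pads) lies 19 mm behind it; z points along the fingers, y is the line along which they close (so a half turn about z gives the same grasp; the last joint's range is limited). The gripper opens to 85 mm and grips with 20 to 120 N. Pads are 22 mm wide; open, the fingers measure 114 mm over their backs; the gripper's body (76 mm by 85 mm) begins 54 mm behind the grasp point. The pads swing forward as they close: fully open they stand 13 mm farther back than shut.
Start: joints at [1.173, 0.521, -0.036, 1.599, 0.021, 1.021, -0.113], TCP at [0.201, -0.592, 0.231] pointing down, gripper open.
Joint ranges: [-2.91, 2.91], [-0.3, 2.13], [-1.5, 1.42], [0.17, 2.43], [-1.26, 4.41], [0.16, 1.93], [-2.52, 2.52]. Speed limits (rad/s): [1.89, 1.89, 2.39, 2.39, 3.01, 3.01, 3.01].

INTERFACE

Orientations are given as [roll, pitch, yaw] about the fixed x, y, z axes, in that order (R = Rz(yaw) Ry(pitch) Rx(roll)).
In Python, from workcell import bot gives the robot as it stands.
- The arm moves only by the tool carry_out, never from a script. Its argument "rows" is a list that holds one entry, the list of rows, each a list of 4 numbers: the shift along the tool's x, y, z in m, then the turn about the tool's z in degrees. In form: [[[x, y, z, twist], ...]]. A call has 1 to 12 rows; each row is the pose to reach, as a shift and turn from the pose commanded when the call began, along the tool's axes at that moment; what a row does not reach only later rows make up. A row lasts 1/12 s, in which the tool goes at most 41.7 mm and 7.16 degrees, less where a joint would pass 70% of its speed; a pose out of reach is approached as far as the arm can. A call with a gripper value outside its range is refused whole. "grip" is the finger opening in m, from 0 to 0.0854, set as the call begins (left out, the last holds). The fingers move at their own pace and stop on an object; "grip_force" is the grip in N (left out, the last holds). Time passes only in rows, so rows that repeat a pose let the fingers close. It gives the time, the measured TCP pose, the force, the opening and the grip force at its end, in the units of the state.
- bot.observe(): the state, without advancing time (a new reading comes with each control period).
- bot.grab_frame(name): name is "side" or "top"; returns a dict with "pixels" (384x512x3 uint8, red, green, blue), "K" (3x3 intrinsics, pixels), "pose" (4x4, takes a point from camera to world coordinates). Camera axes: x right, y down, z forward; pixel columns grow to the right and rows downward; lengths in m; the calibration is good to about 2 mm. A picture is of the moment at which its call begins. There is no depth.
- bot.job_done(): hands the job in; it is judged then, once.
Trained networks look in a picture, given as the dict that the camera call returned (one of the last four; its "shot" number tells which), for a name from the list of things; names that differ only in an ending like _2 or _b are one class to them, and where a whole thing is asked for, a point or a joint stands for the part that bears it (a point fixed in the world has none). Each returns a list of dicts, best first, with "conf" (0 to 1); they miss things now and then, are a little off and sometimes report something else, mostly with a low value. They report only what shows in the picture. A call takes as long as a camera call.
- bot.look_for(picture, label): "position" ([column, row] in pixels, amid what is visible of it).
- bot.regions_of(picture, label): "region" (384x512 bool, what is visible of it) and "position" ([column, row] in pixels, amid what is visible of it).
- bot.spot_point(picture, label): "position" ([column, row] in pixels: a listed point, or the origin of a listed thing).
The state is a dict: "clock": time; "qpos": joint angles; "qd": joint speeds; "joint_efforts": joint torques, N m; "position": TCP position; "tool_rot": TCP orientation; "force": force on the tool from outside, world axes, zero at the start; "moment": the same for the moment, N m; "grip_width": finger opening in m; "finger_force": force on a finger pad.
Only numpy, scipy, OpenCV 4.12 (cv2) and the standard library are available. Lean on these libraries where they do the work, as an engineer would, in place of code of your own. Each camera call takes 0.05 s, during which the arm holds its last target. There are 200 camera calls.

## Working session

There is one attempt and no reset: what is moved stays moved. The work goes in short steps, Python scripts to look and compute and a tool call to move; the robot and the scene stay as the last step left them, time stands still between calls to the robot, and variables do not carry over. Pictures are saved under pics/ and viewed, at most 10 in all, crops included, and the job is handed in when it is done.

Besides the shell and the picture viewer there is one more tool, called after "Request:" in YAML: its name, and indented under it one key for each argument. carry_out: Moves the arm, as the interface text tells. Its arguments: {"type":"object","properties":{"rows":{"type":"array","items":{"type":"array","items":{"type":"array","items":{"type":"number"}}}},"grip":{"type":"number"},"grip_force":{"type":"number"}},"required":["rows"]}

```bash
mkdir -p pics; cat > h.py <<'E'
import numpy as np, cv2
from workcell import bot
def ray(f,px,z):
    K,T=np.array(f["K"]),np.array(f["pose"])
    d=T[:3,:3]@np.linalg.solve(K,[px[0],px[1],1.]); o=T[:3,3]
    return o+d*(z-o[2])/d[2]
def proj(f,p):
    K,T=np.array(f["K"]),np.array(f["pose"])
    c=K@(T[:3,:3].T@(np.array(p)-T[:3,3])); return c[:2]/c[2]
E
python3 - <<'E'
from h import *
s=bot.observe(); print(s)
ims=[]
for n in("top","side"):
    f=bot.grab_frame(n); ims.append(f["pixels"][:,:,::-1])
    cv2.imwrite(f"pics/{n}0.png",f["pixels"][:,:,::-1])
    print(n,np.round(f["pose"],3).tolist())
    for l,z in(("reset_box",0),("well",.06),("flap_hinge",.065),("flap_press",.068),("flap_edge",.065)):
        for r in bot.spot_point(f,l)[:2]: print(l,np.round(r["position"],1),round(r["conf"],2),ray(f,r["position"],z).round(4))
    for l in("weight_1","rotor_10","rotor_2","tweezers","motor"):
        for r in bot.look_for(f,l)[:3]: print(l,np.round(r["position"],1),round(r["conf"],2),ray(f,r["position"],.01).round(3))
E
```

```text
{'clock': 0.0, 'qpos': array([ 1.1728228 ,  0.52202348, -0.03634536,  1.5999833 ,  0.02121615,
        1.0210958 , -0.11283516]), 'qd': array([ 0.00017848, -0.00166487,  0.00024047,  0.000474  ,  0.00138048,
        0.00188351,  0.00080035]), 'joint_efforts': array([-3.85971396e-05, -9.27108622e+01,  1.97938442e+00, -3.69921756e+01,
        1.77041598e-02,  8.24089773e-03,  3.47762565e-06]), 'position': array([ 0.20107633, -0.59142633,  0.23072848]), 'tool_rot': array([-3.14047146e+00,  8.44721469e-05,  3.27752011e-01]), 'force': array([-0.65699068,  1.12302481,  0.45572368]), 'moment': array([ 0.02283974, -0.02431702,  0.01383461]), 'finger_force': 0.0, 'grip_width': 0.08525250825149247}
top [[-0.043, -0.977, 0.207, 0.386], [-0.999, 0.044, -0.003, -0.043], [-0.006, -0.207, -0.978, 0.94], [0.0, 0.0, 0.0, 1.0]]
reset_box [293.3 182.1] 0.72 [ 0.5957 -0.11    0.    ]
well [293.3 175.5] 0.88 [ 0.5951 -0.1064  0.06  ]
flap_hinge [292.6 160.5] 0.84 [ 0.623  -0.1064  0.065 ]
flap_hinge [246.2 183.6] 0.18 [ 0.5823 -0.0172  0.065 ]
flap_press [291.9 185.4] 0.59 [ 0.5744 -0.1022  0.068 ]
flap_
[... 755 characters left out ...]
2], [0.0, 0.0, 0.0, 1.0]]
reset_box [281.6 247. ] 0.67 [ 0.5979 -0.098   0.    ]
reset_box [272.8 220.9] 0.19 [0.6091 0.0043 0.    ]
well [283.2 221. ] 0.77 [ 0.5986 -0.1042  0.06  ]
flap_press [274.9 218.3] 0.93 [ 0.5827 -0.1042  0.068 ]
flap_press [216.6 267.1] 0.57 [ 0.4563 -0.2269  0.068 ]
flap_edge [267.9 220.3] 0.87 [ 0.5699 -0.1028  0.065 ]
rotor_10 [297.7 278.1] 0.92 [ 0.592 -0.211  0.01 ]
rotor_10 [334.  232.3] 0.72 [ 0.708 -0.089  0.01 ]
rotor_2 [297.7 278.1] 0.92 [ 0.592 -0.211  0.01 ]
rotor_2 [334.  232.3] 0.72 [ 0.708 -0.089  0.01 ]
tweezers [219.9 268.5] 0.63 [ 0.471 -0.15   0.01 ]
tweezers [283.9 222.1] 0.38 [ 0.625 -0.024  0.01 ]
motor [219.5 269.3] 0.7 [ 0.47  -0.152  0.01 ]
```

View pics/top0.png

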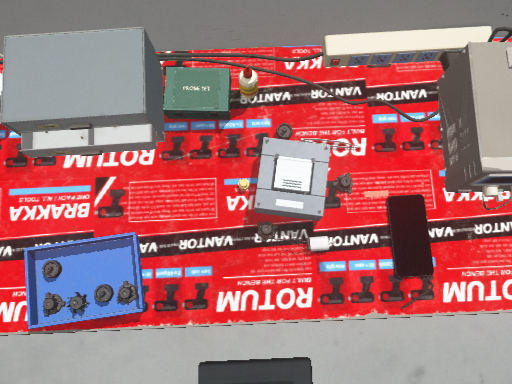

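View pics/side0.png

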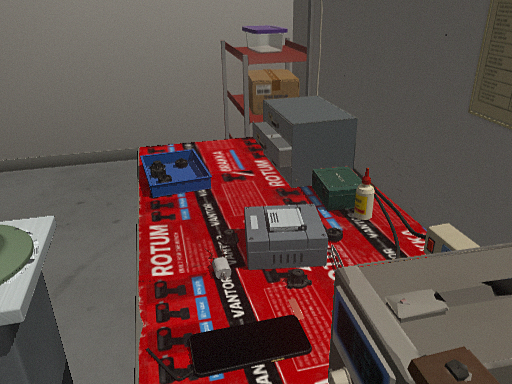

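The top view shows the grey box centred near (292,177), turned slightly clockwise, with the flap (white plate) at (293,173). The side view shows the box at (285,235) with the flap shut. Next I fit the box pose to the silhouettes.

```bash
cat >> h.py <<'E'
def box_pts(p,x,y,z):
    c,s=np.cos(p[2]),np.sin(p[2]); return np.array([p[0]+c*x-s*y,p[1]+s*x+c*y,z])
E
python3 - <<'E'
from h import *
from scipy.optimize import minimize
R=[]
for n in("top","side"):
    f=bot.grab_frame(n); r=bot.regions_of(f,"reset_box")
    print(n,[(round(q["conf"],2),int(q["region"].sum()),np.round(q["position"])) for q in r])
    g=max(r,key=lambda q:q["conf"])["region"].astype(np.uint8)
    R.append((f,g))
S=4
def iou(p,f,g):
    P=np.array([proj(f,box_pts(p,a*.07,b*.065,z)) for a in(-1,1) for b in(-1,1) for z in(0,.06)])
    m=np.zeros((384*S,512*S),np.uint8)
    cv2.fillConvexPoly(m,cv2.convexHull((((P+.5)*S)).astype(np.int32)),1)
    G=cv2.resize(g,None,fx=S,fy=S,interpolation=0)
    return (m&G).sum()/(m|G).sum()
for sel in([R[0]],[R[1]],R):
    best=min((minimize(lambda p:-sum(iou(p,*q) for q in sel),[.596,-.106,y0],method="Nelder-Mead",options=dict(initial_simplex=[[.596,-.106,y0],[.61,-.106,y0],[.596,-.09,y0],[.596,-.106,y0+.15]],xatol=1e-4,fatol=1e-4)) for y0 in(-.3,-.1,.1)),key=lambda r:r.fun)
    print(best.x.round(4),best.fun)
f=R[0][0]; p=best.x
im=cv2.resize(f["pixels"][110:250,220:380,::-1],None,fx=5,fy=5,interpolation=2)
def dr(pts,c):
    q=np.array([(proj(f,box_pts(p,*t))-[220,110]+.5)*5 for t in pts]).astype(np.int32); cv2.polylines(im,[q],True,c,1)
dr([(-.07,-.065,.06),(.07,-.065,.06),(.07,.065,.06),(-.07,.065,.06)],(0,255,0))
dr([(-.028,-.033,.068),(.03,-.033,.068),(.03,.033,.068),(-.028,.033,.068)],(255,0,255))
im=im[:600]; cv2.imwrite("pics/fit.png",im)
g=R[1][0]; cv2.imwrite("pics/sidec.png",cv2.resize(g["pixels"][170:300,210:360,::-1],None,fx=4,fy=4,interpolation=2))
E
```

```text
top [(0.69, 5283, array([293., 179.]))]
side [(0.2, 664, array([283., 224.]))]
[ 0.5957 -0.1045 -0.1774] -0.9793562216759673
[ 0.639   0.0254 -0.2393] -0.18452090166794613
[ 0.5957 -0.1042 -0.1766] -1.110463821999127
```

View pics/fit.png

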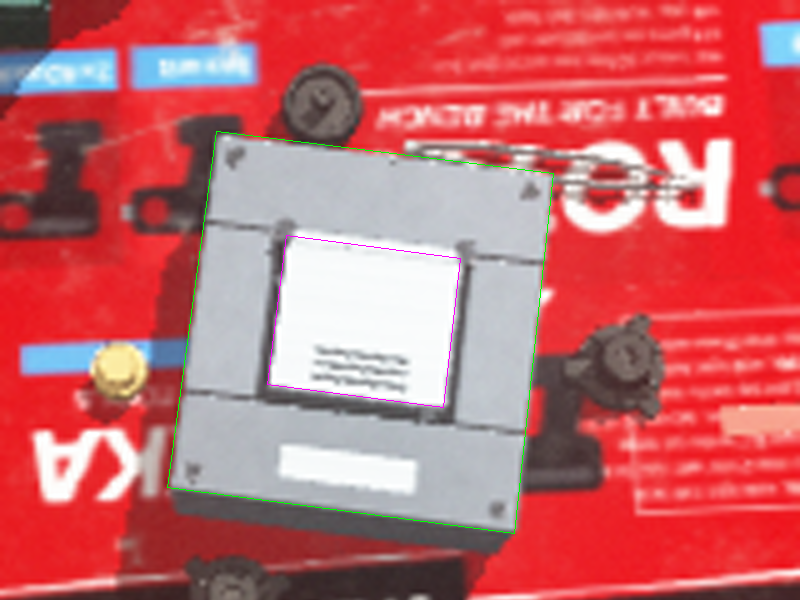

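The fit matches the rims and flap edges closely: box at (0.5957, -0.1043), yaw -0.177. Next I close the fingers and move to above the flap with the tool aligned to the box.

Request:
carry_out:
  rows:
    - [[0.516, -0.342, 0.08, 28.9], [0.516, -0.342, 0.08, 28.9], [0.516, -0.342, 0.08, 28.9], [0.516, -0.342, 0.08, 28.9], [0.516, -0.342, 0.08, 28.9], [0.516, -0.342, 0.08, 28.9], [0.516, -0.342, 0.08, 28.9], [0.516, -0.342, 0.08, 28.9], [0.516, -0.342, 0.08, 28.9], [0.516, -0.342, 0.08, 28.9], [0.516, -0.342, 0.08, 28.9], [0.516, -0.342, 0.08, 28.9]]
  grip: 0
  grip_force: 40

```text
clock: 2.3
position: [0.5026, -0.2011, 0.1678]
tool_rot: [3.142, -0.001, -0.177]
force: [0.7, -1.2, 0.3]
grip_width: -0.0001
finger_force: 0.0
```

Request:
carry_out:
  rows:
    - [[0.03, -0.056, 0.0, 0], [0.057, -0.111, 0.02, 0], [0.057, -0.111, 0.03, 0], [0.057, -0.111, 0.04, 0], [0.057, -0.111, 0.04, 0], [0.057, -0.111, 0.04, 0]]

```text
clock: 2.8
position: [0.5768, -0.1036, 0.1273]
tool_rot: [3.141, 0.001, -0.176]
force: [0.5, 0.2, 0.8]
grip_width: -0.0002
finger_force: 0.0
```

```bash
cat >> h.py <<'E'
P0=np.array([.5957,-.1043,-.177])
def inbox(w):
    c,s=np.cos(P0[2]),np.sin(P0[2]); d=np.array(w[:2])-P0[:2]
    return np.round([1e3*(c*d[0]+s*d[1]),1e3*(-s*d[0]+c*d[1]),1e3*w[2]],1)
E
python3 - <<'E'
from h import *
s=bot.observe(); print(s["clock"],inbox(s["position"]),s["tool_rot"],s["force"],s["qpos"].round(2))
f=bot.grab_frame("side"); cv2.imwrite("pics/s1.png",cv2.resize(f["pixels"][110:310,190:390,::-1],None,fx=3,fy=3,interpolation=2))
E
```

```text
2.8 [-18.7  -2.7 127.3] [ 3.14116524e+00  1.46066522e-03 -1.75972351e-01] [0.49531193 0.1963422  0.76876084] [ 0.09  0.59 -0.02  1.79  0.02  0.76 -1.69]
```

View pics/s1.png

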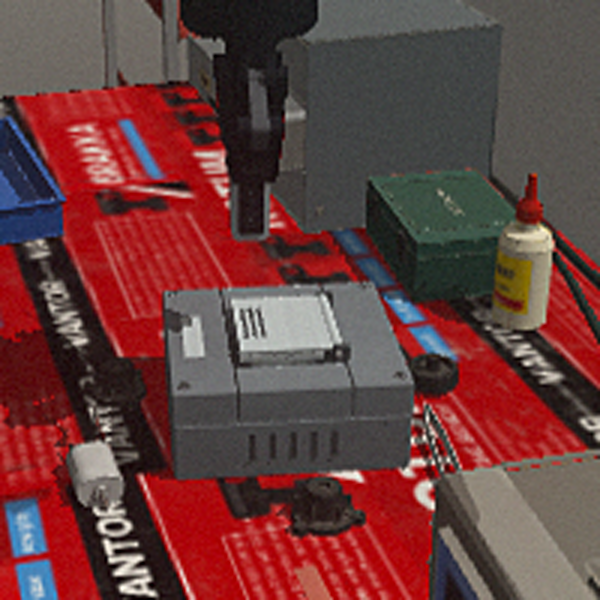

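The closed fingertip (240,235 in the crop) hangs over the flap, which is still shut. Now I descend and press.

Request:
carry_out:
  rows:
    - [[0.001, -0.003, 0.03, 0], [0.001, -0.003, 0.05, 0], [0.001, -0.003, 0.055, 0], [0.001, -0.003, 0.058, 0], [0.001, -0.003, 0.06, 0], [0.001, -0.003, 0.062, 0], [0.001, -0.003, 0.063, 0], [0.001, -0.003, 0.063, 0]]

```text
clock: 3.52
position: [0.5791, -0.1015, 0.0656]
tool_rot: [3.141, -0.001, -0.177]
force: [-0.7, -2.9, 3.5]
grip_width: 0.0002
finger_force: 2.0
```

Request:
carry_out:
  rows:
    - [[0, 0, 0.001, 0], [0, 0, 0.002, 0], [0, 0, 0.003, 0], [0, 0, 0.003, 0]]

```text
clock: 3.85
position: [0.5792, -0.1016, 0.0627]
tool_rot: [3.141, -0.001, -0.177]
force: [-3.3, -3.8, 11.8]
grip_width: 0.0002
finger_force: 6.1
```

Force has risen to about 11 N, so the flap is at its stop. Now I lift straight up.

Request:
carry_out:
  rows:
    - [[0, 0, -0.04, 0], [0, 0, -0.08, 0], [0, 0, -0.11, 0], [0, 0, -0.11, 0], [0, 0, -0.11, 0], [0, 0, -0.11, 0], [0, 0, -0.11, 0], [0, 0, -0.11, 0], [0, 0, -0.11, 0], [0, 0, -0.11, 0], [0, 0, -0.11, 0], [0, 0, -0.11, 0]]

```text
clock: 4.85
position: [0.5786, -0.1009, 0.1716]
tool_rot: [3.142, 0.0, -0.177]
force: [-0.4, 0.2, -0.3]
grip_width: -0.0005
finger_force: 0.0
```

```bash
python3 - <<'E'
from h import *
s=bot.observe(); print(s["clock"],inbox(s["position"]),s["force"])
f=bot.grab_frame("side"); cv2.imwrite("pics/s2.png",cv2.resize(f["pixels"][110:310,190:390,::-1],None,fx=3,fy=3,interpolation=2))
g=bot.grab_frame("top")
for h,n in((f,"side"),(g,"top")):
    for l,z in(("reset_button_top",.059),("flap_edge",.122)):
        for r in bot.spot_point(h,l)[:1]: print(n,l,round(r["conf"],2),inbox(ray(h,r["position"],z)))
E
```

```text
4.85 [-17.4   0.4 171.6] [-0.38725262  0.23397814 -0.34167692]
side reset_button_top 0.48 [ 0.8  5.6 59. ]
side flap_edge 0.87 [ 42.    5.5 122. ]
```

View pics/s2.png

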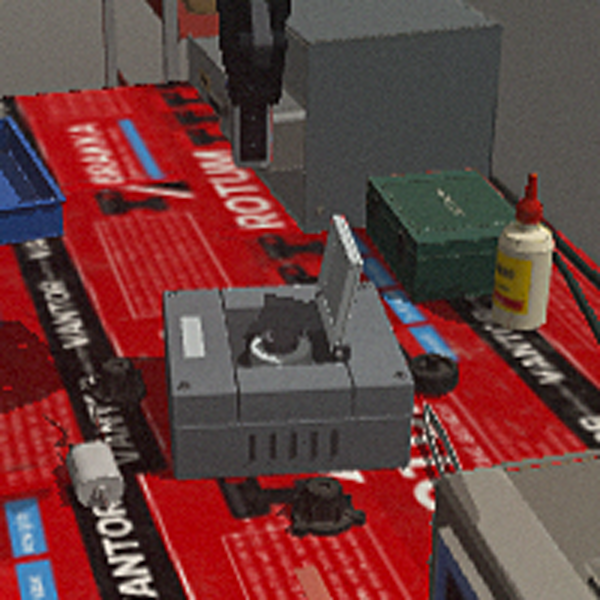

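The flap stands open at about (340,280), with the button visible under it at (285,345). Now I press the button, slightly forward of centre to stay clear of the flap.

Request:
carry_out:
  rows:
    - [[0.014, 0, 0.0, 0], [0.014, 0, 0.04, 0], [0.014, 0, 0.08, 0], [0.014, 0, 0.1, 0], [0.014, 0, 0.107, 0], [0.014, 0, 0.109, 0], [0.014, 0, 0.111, 0], [0.014, 0, 0.113, 0], [0.014, 0, 0.114, 0], [0.014, 0, 0.115, 0], [0.014, 0, 0.115, 0]]

```text
clock: 6.07
position: [0.5932, -0.1034, 0.0576]
tool_rot: [-3.141, -0.002, -0.177]
force: [1.3, -0.1, 2.6]
grip_width: 0.0004
finger_force: 1.0
```

Request:
carry_out:
  rows:
    - [[0, 0, 0.001, 0], [0, 0, 0.002, 0], [0, 0, 0.003, 0], [0, 0, 0.004, 0], [0, 0, 0.004, 0], [0, 0, 0.004, 0]]

```text
clock: 6.57
position: [0.5933, -0.1034, 0.0545]
tool_rot: [-3.141, -0.002, -0.177]
force: [-5.9, 0.0, 31.1]
grip_width: -0.0
finger_force: 15.7
```

The button is fully in: z is at the 55 mm limit and the force is on a hard stop. Now I lift off and move behind the flap.

Request:
carry_out:
  rows:
    - [[0, 0, -0.02, 0], [0, 0, -0.06, 0], [0, 0, -0.1, 0], [0, 0, -0.12, 0], [0, 0, -0.12, 0], [0.03, 0, -0.12, 0], [0.064, 0, -0.12, 0], [0.064, 0, -0.12, 0], [0.064, 0, -0.12, 0]]

```text
clock: 7.32
position: [0.6557, -0.1146, 0.1715]
tool_rot: [3.142, 0.002, -0.177]
force: [-0.6, -0.3, -0.4]
grip_width: -0.0001
finger_force: 0.0
```

```bash
python3 - <<'E'
from h import *
s=bot.observe(); print(s["clock"],inbox(s["position"]),s["force"])
f=bot.grab_frame("side"); cv2.imwrite("pics/s3.png",cv2.resize(f["pixels"][110:310,190:390,::-1],None,fx=3,fy=3,interpolation=2))
for r in bot.spot_point(f,"flap_edge")[:1]: print(r["conf"],inbox(ray(f,r["position"],.122)))
# fingertip-centre commands (mm, box x,z) along closing arc: front-bottom corner on outer face
for th in(1.75,1.57,1.3,1.0,.8,.6,.4,.2,.1,0,-.1):
    r=44 if th>.2 else 46
    print(th,round(30-r*np.cos(th)+3*np.sin(th)+11,1),round(65+r*np.sin(th)+3*np.cos(th),1))
E
```

```text
7.3167 [ 60.9   0.4 171.5] [-0.58709996 -0.30391824 -0.38566036]
0.58 [ 42.4   1.3 122. ]
1.75 51.8 107.8
1.57 44.0 109.0
1.3 32.1 108.2
1.0 19.8 103.6
0.8 12.5 98.7
0.6 6.4 92.3
0.4 1.6 84.9
0.2 -3.5 77.1
0.1 -4.5 72.6
0 -5.0 68.0
-0.1 -5.1 63.4
```

View pics/s3.png

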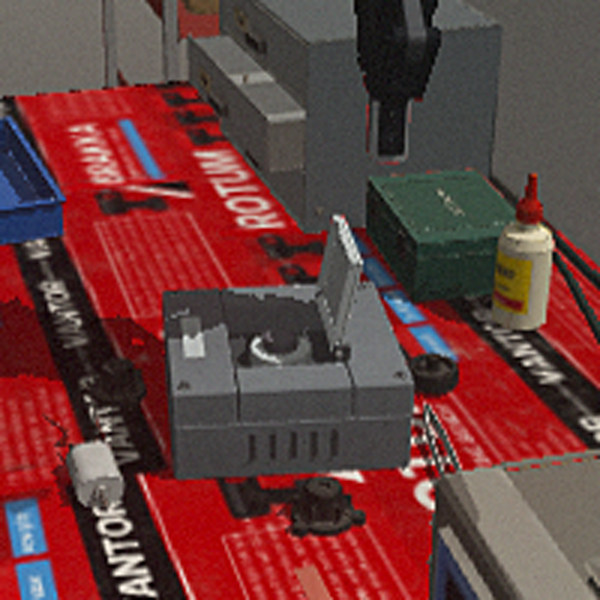

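The fingertip (390,140) is behind the open flap, whose edge is at (340,225). Next I go down and push the flap round along the arc.

Request:
carry_out:
  rows:
    - [[0, 0, 0.04, 0], [0, 0, 0.0645, 0], [0, 0, 0.0645, 0], [-0.009, 0, 0.0645, 0], [-0.017, 0, 0.0635, 0], [-0.025, 0, 0.063, 0], [-0.03, 0, 0.064, 0], [-0.035, 0, 0.0655, 0], [-0.041, 0, 0.068, 0], [-0.045, 0, 0.0705, 0], [-0.0485, 0, 0.073, 0], [-0.0485, 0, 0.073, 0]]

```text
clock: 8.42
position: [0.6068, -0.1059, 0.0992]
tool_rot: [3.142, 0.001, -0.177]
force: [-0.4, -0.4, 2.0]
grip_width: -0.0003
finger_force: 1.0
```

```bash
python3 - <<'E'
from h import *
s=bot.observe(); print(s["clock"],inbox(s["position"]),s["force"])
f=bot.grab_frame("side"); cv2.imwrite("pics/s4.png",cv2.resize(f["pixels"][110:310,190:390,::-1],None,fx=3,fy=3,interpolation=2))
E
```

```text
8.4167 [11.2  0.3 99.2] [-0.4249007  -0.38106076  2.02622939]
```

View pics/s4.png

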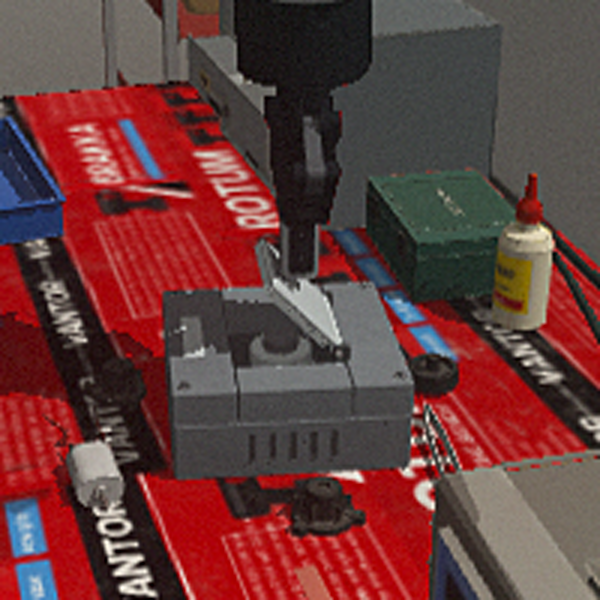

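The flap is swung about halfway and the fingertip (300,275) bears on its outer face, so I carry on down.

Request:
carry_out:
  rows:
    - [[-0.0055, 0, 0.0065, 0], [-0.01, 0, 0.0135, 0], [-0.0155, 0, 0.0215, 0], [-0.022, 0, 0.026, 0], [-0.027, 0, 0.03, 0], [-0.028, 0, 0.032, 0], [-0.028, 0, 0.034, 0], [-0.028, 0, 0.034, 0]]

```text
clock: 9.13
position: [0.5795, -0.101, 0.0654]
tool_rot: [3.142, 0.002, -0.177]
force: [-3.8, 1.2, 3.0]
grip_width: -0.0001
finger_force: 1.9
```

Same place as the first press, so I press to the stop as before (z about 62.7).

Request:
carry_out:
  rows:
    - [[0, 0, 0.001, 0], [0, 0, 0.002, 0], [0, 0, 0.003, 0], [0, 0, 0.003, 0], [0, 0, 0.003, 0]]

```text
clock: 9.55
position: [0.5799, -0.1011, 0.0629]
tool_rot: [3.142, 0.001, -0.177]
force: [-5.6, 0.3, 7.4]
grip_width: -0.0002
finger_force: 4.6
```

Request:
carry_out:
  rows:
    - [[0, 0, 0.001, 0], [0, 0, 0.001, 0], [0, 0, 0.001, 0]]

```text
clock: 9.8
position: [0.58, -0.1011, 0.0626]
tool_rot: [-3.142, 0.0, -0.177]
force: [-9.9, 2.5, 21.7]
grip_width: 0.0002
finger_force: 11.5
```

Hard stop confirmed, so I let go.

Request:
carry_out:
  rows:
    - [[0, 0, -0.015, 0], [0, 0, -0.05, 0], [0, 0, -0.09, 0], [0, 0, -0.12, 0], [0, 0, -0.12, 0], [0, 0, -0.12, 0], [0, 0, -0.12, 0], [0, 0, -0.12, 0], [0, 0, -0.12, 0], [0, 0, -0.12, 0], [0, 0, -0.12, 0], [0, 0, -0.12, 0]]

```text
clock: 10.8
position: [0.5801, -0.1011, 0.1814]
tool_rot: [3.142, 0.001, -0.177]
force: [0.3, 0.3, 0.7]
grip_width: 0.0003
finger_force: 0.0
```

```bash
python3 - <<'E'
from h import *
s=bot.observe(); print(s["clock"],inbox(s["position"]),s["force"])
f=bot.grab_frame("side"); cv2.imwrite("pics/s5.png",cv2.resize(f["pixels"][110:310,190:390,::-1],None,fx=3,fy=3,interpolation=2))
for r in bot.spot_point(f,"flap_edge")[:1]: print(r["conf"],inbox(ray(f,r["position"],.065)))
E
```

```text
10.8 [-15.9   0.4 181.4] [0.25536213 0.28862904 0.6669216 ]
0.6 [-28.6   0.9  65. ]
```

View pics/s5.png

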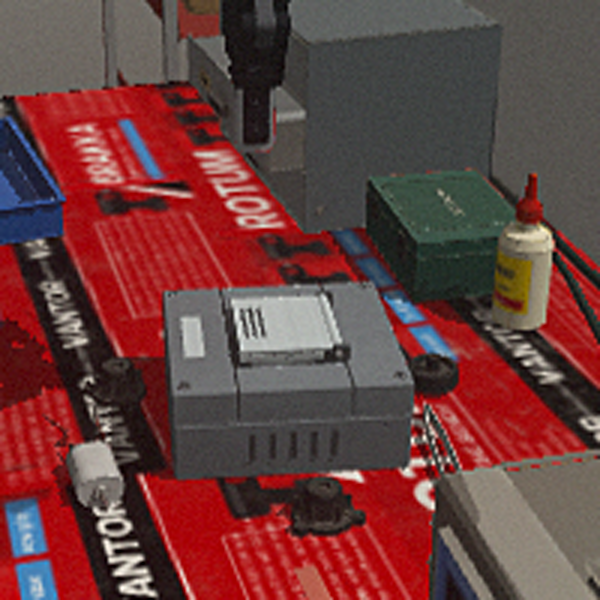

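The flap is latched shut and level (285,325), the gripper is clear, and the small parts are where they were.

```bash
python3 -c "
from workcell import bot
print(bot.job_done())"
```

```text
the job is handed in; nothing more can be done
None
```

The job is done and handed in after about 11 s: the flap was popped open, the reset button was pressed fully in and released, and the flap is latched shut and holding by itself; the small parts in the last side picture look unmoved.

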